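Flip the status tag of the tall-tube rack

ROBOT

A 6-joint arm with a two-finger parallel gripper is mounted at the origin on the work surface. World frame = base frame: x ahead of the robot, y to its left, z up, the work surface at z = 0. Lengths are in m, angles in rad, forces in N, time in s.
With the tool pointing down it reaches from about 0.375 to 0.9 m from the base axis. Payload 3.1 kg.
Tool frame: the origin (TCP) lies at the very end of the fingers, on their centre line; the grasp point (between the pads) lies 19 mm behind it (env.pinch_z is the distance from the TCP to the grasp point, in m); y points along the fingers, z is the direction in which the jaws open and shut, and the axes are right-handed (so a half turn about y gives the same grasp; the last joint's range is limited). The gripper opens to 87 mm and grips with 3 to 60 N. Pads are 19 mm wide; open, the fingers measure 117 mm over their backs; the gripper's body (75 mm by 190 mm) begins 51 mm behind the grasp point.
Start: joints at [-1.452, 0.527, 1.433, -0, 1.181, -0.178], TCP at [0.183, -0.597, 0.192] pointing down, gripper open.
Joint ranges: [-3.08, 3.08], [-0.75, 2.2], [0.22, 2.44], [-1.43, 4.57], [0, 2.65], [-2.85, 2.85]. Speed limits (rad/s): [2.79, 2.79, 3.14, 3.14, 3.14, 3.14].

INTERFACE

Orientations are given as a 3x3 rotation matrix whose columns are the frame's x, y, z axes.
In Python, from station import env gives the robot as it stands.
- The arm moves only by the tool servo_tool, never from a script. Its arguments are lists of equal length, an entry for each row: "offset": the shift along the tool's x, y, z in m, a list of three; "yaw": the turn about the tool's y in degrees. A call has 1 to 12 rows; each row shifts and turns the commanded pose from where the row before left it, along the tool's axes as they then stand; what a row does not reach is not made up. A row lasts 1/12 s, in which the tool goes at most 41.7 mm and 7.16 degrees, less where a joint would pass 70% of its speed; a pose out of reach is approached as far as the arm can. A call is refused whole if a number of a shift passes 0.0417 or a number of a turn 7.16, either way. A call with a gripper value outside its range is refused whole. "hand" is the gripper command: -1 is shut, 1 is fully open, values between are in proportion, set as the call begins (left out, the last holds). The fingers move at their own pace and stop on an object; the grip force is fixed at half the most. Time passes only in rows, so rows that do not move let the fingers close. It gives the time, the measured TCP pose, the force and the opening at its end, in the units of the state.
- env.get_obs(): the state, without advancing time (a new reading comes with each control period).
- env.read_camera(name): name is "scene" or "side" or "wrist"; returns (picture, depth): 400x640x3 uint8, red, green, blue; 400x640 float32, m along the optical axis (not along the pixel's ray), 0 where there is no reading.
- env.camera_params(name): a dict with "mtx" (3x3 intrinsics, pixels), "R" (3x3) and "t" (3): a world point X has camera coordinates R X + t; the wrist camera has in their place "hand_eye" (4x4, takes a point from camera to tool coordinates, whose origin is the TCP and whose axes are the tool frame's). Camera axes: x right, y down, z forward; pixel columns grow to the right and rows downward; lengths in m; the calibration is good to about 2 mm. The wrist camera is an equidistant fisheye: a pixel r from the principal point sees the ray r / f radians off the axis. A picture is of the moment at which its call begins: read the wrist's pose just before it. camera_params takes no time and is no camera call.
- env.sign_off(): hands the job in, once; it reports no verdict.
The state is a dict: "t": time; "q": joint angles; "joint_vel": joint speeds; "effort": joint torques, N m; "ee_pos": TCP position; "eef_rot": TCP orientation; "wrist_force": force on the tool from outside, world axes, zero at the start; "moment": the same for the moment, N m; "gripper_width": opening from 0.0 (shut) to 1.0 (fully open).
Only numpy, scipy, OpenCV 4.12 (cv2) and the standard library are available. Lean on these libraries where they do the work, as an engineer would, in place of code of your own. Each camera call takes 0.05 s, during which the arm holds its last target.

TASK

The rack of tall tubes is done: with a fingertip, flip the round tag on the stand in front of that rack all the way over its pivot, so that the disc lies flat against its stop on the other side with the spotted face up. Pushing its short tail down raises the disc, which can then be pushed over. Work gently, do not pinch the tag and do not pick up or shift the stand; leave the other tag, the racks and everything else on the bench as they are.

Things in the scene. Friction and masses are not known exactly. Their poses are not given: they have to be found in the camera images.
- rack_tall: tube rack, fixed to the bench, 76 x 150 mm (x, y), frame 44 mm high, origin at the centre of its underside, with ten capped tubes; the tubes are tall (caps' tops at 115 mm). Its stand is the one on its robot side, some 17 cm away.
- rack_short: tube rack, fixed to the bench, 76 x 150 mm (x, y), frame 44 mm high, origin at the centre of its underside, with ten capped tubes; the tubes are short (caps' tops at 58 mm). It has its own stand in front of it, to be left alone.
- stand_tall: a flip-tag stand, loose (0.9 kg): grey painted steel base 74 x 130 x 10 mm (x, y, z), origin at the centre of its underside. Pivot pin along its x axis between two cheeks (x = 26 to 32 mm either side, y = +-7 mm, top 67 mm). Rubber rest posts 8 mm thick, top 58 mm, at y = +-56 mm. It stands in front of the tall-tube rack: its tag is to be flipped.
- flag_tall (a joint): hinge of that tag, rad: 0 = disc level on the stand's -y side, plain face up; pi/2 = disc straight up; pi = disc level on its +y side, spotted face up. Hard stops at 0 and pi. The tail lies on the other side of the pin; pushing it down raises the disc. Stiff (friction 0.035 N m): the tag stays where left. This one is to be brought to pi.
- pivot_tall (a point): the middle of that stand's pivot pin, 60 mm above the stand's origin; axes as the stand's (x along the pin).
- disc_tall (a point): centre of that tag's disc: white plate 60 mm in diameter, 4 mm thick, 45 mm from the pin (far edge 75 mm from it). Moves with the tag. One face plain (up at the start), the other with a dark spot.
- tail_tall (a point): end of that tag's short tail, 28 mm from the pin, opposite the disc; 34 mm wide, 4 mm thick. At the start it points to the stand's +y. Moves with the tag.
- stand_short: a flip-tag stand, loose (0.9 kg): grey painted steel base 74 x 130 x 10 mm (x, y, z), origin at the centre of its underside. Pivot pin along its x axis between two cheeks (x = 26 to 32 mm either side, y = +-7 mm, top 67 mm). Rubber rest posts 8 mm thick, top 58 mm, at y = +-56 mm. A like one, in front of the short-tube rack: leave it.
- flag_short (a joint): hinge of that tag, rad: 0 = disc level on the stand's -y side, plain face up; pi/2 = disc straight up; pi = disc level on its +y side, spotted face up. Hard stops at 0 and pi. The tail lies on the other side of the pin; pushing it down raises the disc. Stiff (friction 0.035 N m): the tag stays where left. Leave this one as it is, near 0.
- bottle: white plastic bottle, 64 mm across, about 170 mm high with its cap, loose; origin at the centre of its underside. Bystander.
- beaker: clear plastic beaker, 72 mm across, 90 mm high, loose; origin at the centre of its underside. Bystander.
- timer: small white bench timer lying flat, 52 x 68 x 22 mm, loose; origin at the centre of its underside. Bystander.

How it is judged:
At the end, for the whole second after the job is handed in: The tag of the stand before the tall-tube rack lies flipped within 0.15 rad of its far stop (joint above 2.99 rad) and at rest; the other tag is still below 0.25 rad; both stands stand flat and within 30 mm of where they began (value of joint flag_tall above 2.99 rad and velocity of joint flag_tall between -0.05 and 0.05 rad/s and value of joint flag_short below 0.25 rad and distance of each of stand_tall, stand_short from where it was at the start of the episode below 0.03 m and angle between each of stand_tall, stand_short's own z axis and vertical below 0.05 rad); the robot touches nothing.
It fails at once if a stand is picked up, tipped or shifted by more than 30 mm (height (world z) of any of stand_tall, stand_short above 0.012 m or angle between any of stand_tall, stand_short's own z axis and vertical above 0.2 rad or distance of any of stand_tall, stand_short from where it was at the start of the episode above 0.03 m).
It fails at once if the tag or its stand is pinched or pressed hard (over 20 N) (contact force between the fingers and stand_tall above 20 N).
It fails at once if the other tag is turned (value of joint flag_short above 0.3 rad).
It fails at once if the tube racks are pushed (over 5 N) (contact force between any of the arm, the fingers and rack_tall above 5 N or contact force between any of the arm, the fingers and rack_short above 5 N).
It fails at once if the bottle, beaker or timer is moved by more than 25 mm or lifted (distance of any of bottle, beaker, timer from where it was at the start of the episode above 0.025 m).
It also fails if it takes over 51 s, if anything falls off the work surface, if the arm or the gripper's body presses on something with over 40 N, if the wrist force passes 120 N, or if a joint passes its speed limit or range.

## Working session

There is one attempt and no reset: what is moved stays moved. The work goes in short steps, Python scripts to look and compute and a tool call to move; the robot and the scene stay as the last step left them, time stands still between calls to the robot, and variables do not carry over. Pictures are saved under pics/ and viewed, and the job is handed in when it is done.

Besides the shell and the picture viewer there is one more tool, called after "Emit:" in YAML: its name, and indented under it one key for each argument. servo_tool: Moves the arm, as the interface text tells. Its arguments: {"type":"object","properties":{"offset":{"type":"array","items":{"type":"array","items":{"type":"number"}}},"yaw":{"type":"array","items":{"type":"number"}},"hand":{"type":"number"}},"required":["offset","yaw"]}

```bash
ls; mkdir -p pics; python3 - <<'E'
from station import env
import cv2,numpy as np
np.set_printoptions(precision=4,suppress=True)
o=env.get_obs();print(o)
for n in("scene","side"):
    p,d=env.read_camera(n);cv2.imwrite(f"pics/{n}0.png",p[:,:,::-1]);np.save(f"pics/{n}0.npy",d)
    print(n,env.camera_params(n))
E
```

```text
pics
{'t': 0.0, 'q': array([-1.4515,  0.5284,  1.4339,  0.    ,  1.1814, -0.1785]), 'joint_vel': array([ 0.0001,  0.0014, -0.0007,  0.0007,  0.0018,  0.0003]), 'effort': array([ -0.0005, -44.0047, -17.6594,   0.0634,   0.0582,  -0.0002]), 'ee_pos': array([ 0.1833, -0.5967,  0.1911]), 'eef_rot': array([[-0.956 , -0.0003,  0.2934],
       [-0.2934,  0.0022, -0.956 ],
       [-0.0004, -1.    , -0.0021]]), 'wrist_force': array([-1.1671,  0.4851,  0.5037]), 'moment': array([-0.0166,  0.0566, -0.0323]), 'gripper_width': 0.9995123929230946}
scene {'mtx': array([[497.7132,   0.    , 323.3161],
       [  0.    , 497.7132, 204.5806],
       [  0.    ,   0.    ,   1.    ]]), 'R': array([[ 0.3561,  0.9343,  0.0169],
       [ 0.7612, -0.2796, -0.5851],
       [-0.5419,  0.2212, -0.8108]]), 't': array([-0.0891, -0.4379,  1.7007])}
side {'mtx': array([[483.5267,   0.    , 327.0203],
       [  0.    , 483.5267, 204.9562],
       [  0.    ,   0.    ,   1.    ]]), 'R': array([[-0.989 , -0.1475, -0.0096],
       [-0.1001,  0.7167, -0.6902],
       [ 0.1087, -0.6816, -0.7236]]), 't': array([0.5496, 0.1664, 1.1641])}
```

View pics/scene0.png

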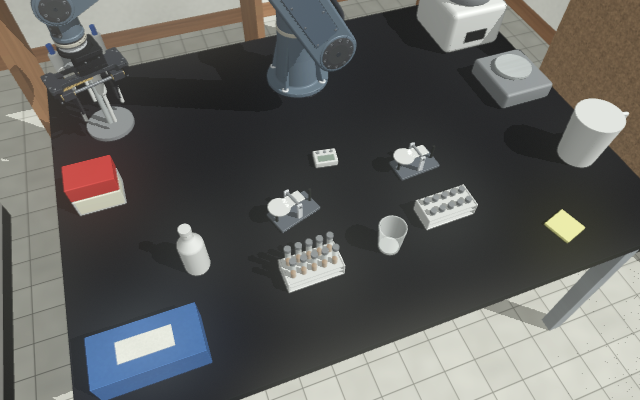

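View pics/side0.png

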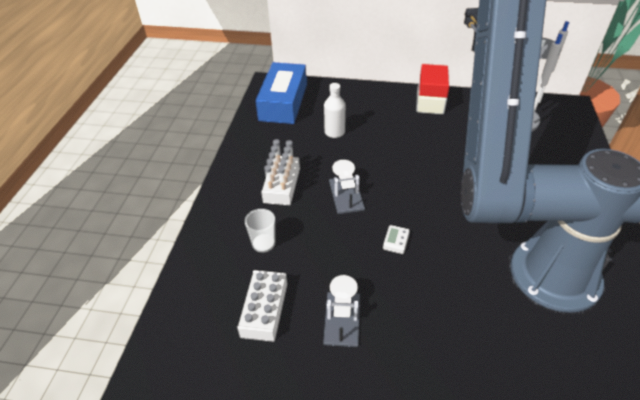

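The tall rack is at scene (312,262) with its stand at (292,208), disc at (279,207). The short-rack stand is at (413,160). Next I'll measure from enlarged crops and the depth cloud.

```bash
cat > h.py <<'E'
from station import env
import cv2,numpy as np
np.set_printoptions(precision=4,suppress=True)
def cloud(n,d):
    c=env.camera_params(n);K=c["mtx"]
    v,u=np.mgrid[:400,:640]
    P=np.stack([(u-K[0,2])/K[0,0]*d,(v-K[1,2])/K[1,1]*d,d],-1)
    return (P-c["t"])@c["R"]
E
python3 - <<'E'
from h import *
for n,(a,b,c,e) in dict(scene=(180,240,255,335),side=(145,220,315,375)).items():
    p=cv2.imread(f"pics/{n}0.png")[a:b,c:e];cv2.imwrite(f"pics/{n}0z.png",cv2.resize(p,None,fx=8,fy=8,interpolation=cv2.INTER_CUBIC))
    W=cloud(n,np.load(f"pics/{n}0.npy"))[a:b,c:e].reshape(-1,3)
    q=p.reshape(-1,3).astype(int)
    for lo,hi in((.005,.02),(.045,.075)):
        m=(W[:,2]>lo)&(W[:,2]<hi);w=W[m]
        print(n,lo,m.sum(),w.min(0),w.max(0),w.mean(0))
        if lo<.01 and m.sum()>20: print(cv2.minAreaRect(w[:,:2].astype(np.float32)*1000))
        if lo>.04:
            b=w[q[m].min(1)>150];print(' bright',len(b),b.mean(0),cv2.minAreaRect(b[:,:2].astype(np.float32)*1000))
E
```

```text
scene 0.005 886 [ 0.395  -0.3157  0.005 ] [ 0.6431 -0.0544  0.0198] [ 0.5392 -0.1954  0.0101]
((523.1533203125, -190.01651000976562), (222.46302795410156, 200.22950744628906), 69.3853759765625)
scene 0.045 609 [ 0.4974 -0.2675  0.0457] [ 0.5759 -0.138   0.0726] [ 0.5398 -0.216   0.0648]
 bright 535 [ 0.5413 -0.2201  0.0654] ((536.3593139648438, -217.36659240722656), (67.87015533447266, 102.48793029785156), 11.407941818237305)
side 0.005 929 [ 0.4506 -0.4155  0.005 ] [ 0.6524 -0.0948  0.0199] [ 0.5335 -0.2037  0.0102]
((540.5719604492188, -254.84075927734375), (182.59844970703125, 309.6799621582031), 7.93602180480957)
side 0.045 524 [ 0.4977 -0.2662  0.045 ] [ 0.5735 -0.1373  0.0736] [ 0.5363 -0.2124  0.0653]
 bright 497 [ 0.5374 -0.215   0.0656] ((539.7271118164062, -216.007080078125), (64.32938385009766, 106.3876724243164), 21.275014877319336)
```

View pics/scene0z.png

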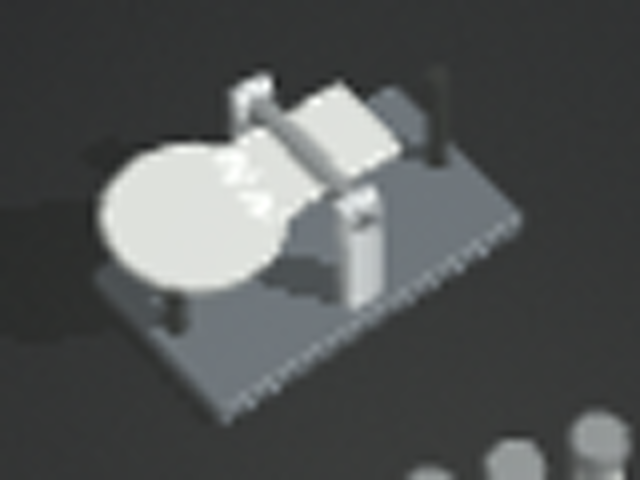

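View pics/side0z.png

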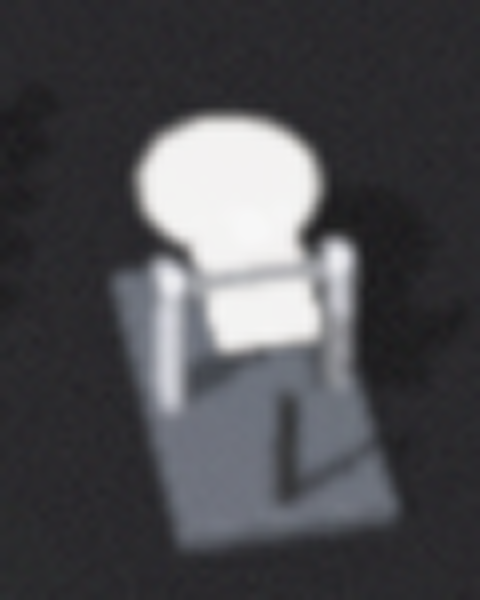

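```bash
cat >> h.py <<'E'
def ray(n,u,v,z,c=None):
    c=env.camera_params(n);K=c["mtx"]
    r=c["R"].T@np.array([(u-K[0,2])/K[0,0],(v-K[1,2])/K[1,1],1]);o=-c["R"].T@c["t"]
    return o+r*(z-o[2])/r[2]
E
python3 - <<'E'
from h import *
f=lambda n,x,y,z:ray(n,(x+.5)/8-.5+(255 if n=="scene" else 315),(y+.5)/8-.5+(180 if n=="scene" else 145),z)
for n,L in dict(scene=dict(disc=(192,217,.062),tail=(370,116,.062),t1=(338,82,.062),t2=(402,150,.062),b1=(520,215,.01),b2=(225,422,.01),b3=(97,277,.01)),
  side=dict(disc=(230,182,.062),tail=(270,346,.062),t1=(322,340,.062),t2=(217,352,.062),b1=(180,540,.01),b4=(400,512,.01),cl=(167,268,.067),cr=(338,245,.067))).items():
    r={k:f(n,*a) for k,a in L.items()}
    for k in r:print(n,k,r[k])
    a=r["tail"]-r["disc"];print(np.linalg.norm(a),"yaw",np.degrees(np.arctan2(-a[0],a[1])),"pivot",r["disc"]+a*45/73)
    if "b2" in r:
        a=r["b1"]-r["b2"];print("base",np.linalg.norm(a),np.degrees(np.arctan2(-a[0],a[1])),np.linalg.norm(r["b2"]-r["b3"]),(r["b1"]+r["b3"])/2)
E
```

```text
scene disc [ 0.5427 -0.2381  0.062 ]
scene tail [ 0.5237 -0.1697  0.062 ]
scene t1 [ 0.5065 -0.175   0.062 ]
scene t2 [ 0.5407 -0.1644  0.062 ]
scene b1 [ 0.5444 -0.1234  0.01  ]
scene b2 [ 0.5896 -0.2448  0.01  ]
scene b3 [ 0.5191 -0.2673  0.01  ]
0.07099468540126987 yaw 15.544808548331117 pivot [ 0.531  -0.1959  0.062 ]
base 0.12956647597098805 20.431635970970657 0.07404641834203332 [ 0.5317 -0.1953  0.01  ]
side disc [ 0.5454 -0.2422  0.062 ]
side tail [ 0.5221 -0.1632  0.062 ]
side t1 [ 0.5053 -0.1684  0.062 ]
side t2 [ 0.5392 -0.1579  0.062 ]
side b1 [ 0.5462 -0.1196  0.01  ]
side b4 [ 0.4744 -0.1426  0.01  ]
side cl [ 0.5605 -0.1907  0.067 ]
side cr [ 0.5045 -0.21    0.067 ]
0.08238539703243589 yaw 16.441745677546898 pivot [ 0.5311 -0.1935  0.062 ]
```

```bash
python3 - <<'E'
from h import *
W=cloud("scene",np.load("pics/scene0.npy"))
for k,(a,b,c,e) in dict(bottle=(225,275,170,215),beaker=(212,258,372,410),timer=(147,168,308,342),rack=(228,292,270,350),box=(155,210,58,130)).items():
    w=W[a:b,c:e].reshape(-1,3);w=w[w[:,2]>.015];w=w[(w[:,2]<.2)];print(k,np.percentile(w,3,0),np.percentile(w,97,0),w[:,2].max())
E
```

```text
bottle [ 0.5951 -0.5036  0.0216] [ 0.6345 -0.4473  0.1722] 0.17634164111130968
beaker [ 0.6872 -0.0289  0.0186] [0.7534 0.0364 0.093 ] 0.09606492030625474
timer [ 0.3622 -0.0798  0.0166] [ 0.4139 -0.0158  0.0281] 0.029451823341718968
rack [ 0.6891 -0.2838  0.0235] [ 0.7552 -0.1444  0.1182] 0.12204584596664235
box [ 0.2636 -0.7367  0.0225] [ 0.3482 -0.6172  0.1167] 0.12052641435207744
```

Emit:
servo_tool:
  offset:
    - [0, -0.01, 0]
    - [0, -0.01, 0]
    - [0, -0.01, 0]
    - [0, -0.01, 0]
    - [0, -0.01, 0]
    - [0, 0, 0]
    - [0, 0, 0]
    - [0, 0, 0]
    - [0, 0, 0]
    - [0, 0, 0]
    - [0, 0, 0]
    - [0, 0, 0]
  yaw: [-7, -7, -7, -7, -7, -7, -7, -7, -7, -7, -7, -7]
  hand: -1

```text
t: 1.1
ee_pos: [0.1834, -0.597, 0.2414]
eef_rot: [[0.198, -0.0, 0.98], [-0.98, 0.001, 0.198], [-0.001, -1.0, 0.0]]
wrist_force: [-0.5, 0.2, 1.2]
gripper_width: 0.174
```

Emit:
servo_tool:
  offset:
    - [0, 0, 0]
    - [-0.02, 0, 0.0304]
    - [-0.02, 0, 0.0304]
    - [-0.02, 0, 0.0304]
    - [-0.02, 0, 0.0304]
    - [-0.02, 0, 0.0304]
    - [-0.02, 0, 0.0304]
    - [-0.02, 0, 0.0304]
    - [-0.02, 0, 0.0304]
    - [-0.02, 0, 0.0304]
    - [-0.02, 0, 0.0304]
    - [-0.02, 0, 0.0304]
  yaw: [-6.6, 0, 0, 0, 0, 0, 0, 0, 0, 0, 0, 0]

```text
t: 2.1
ee_pos: [0.4359, -0.2846, 0.2418]
eef_rot: [[0.303, -0.001, 0.953], [-0.953, 0.001, 0.303], [-0.001, -1.0, -0.0]]
wrist_force: [-0.7, -1.0, 0.5]
gripper_width: 0.003
```

Emit:
servo_tool:
  offset:
    - [-0.02, 0, 0.0304]
    - [-0.02, 0, 0.0304]
    - [-0.02, 0, 0.0304]
    - [-0.02, 0, 0.0304]
    - [0, 0, 0]
    - [0, 0.04, 0]
    - [0, 0.04, 0]
    - [0, 0.02, 0]
    - [0, 0.02, 0]
    - [0, 0.01, 0]
    - [0, 0, 0]
    - [0, 0, 0]
  yaw: [0, 0, 0, 0, 0, 0, 0, 0, 0, 0, 0, 0]

```text
t: 3.1
ee_pos: [0.5268, -0.1735, 0.112]
eef_rot: [[0.303, -0.001, 0.953], [-0.953, 0.0, 0.303], [-0.0, -1.0, -0.0]]
wrist_force: [0.4, -0.9, 0.0]
gripper_width: 0.003
```

```bash
python3 - <<'E'
from h import *
o=env.get_obs();print(o['ee_pos'],o['wrist_force'],o['t'])
d=o['ee_pos']-[.532,-.195,.06];print("stand xy",d@[.951,.309,0],d@[-.309,.951,0])
ims=[]
for n in("scene","side"):
    p,_=env.read_camera(n)
    a,b=(130,230) if n=="scene" else(70,220); c,e=(240,340) if n=="scene" else (290,440)
    ims.append(cv2.resize(p[a:b,c:e,::-1],(400,400),interpolation=cv2.INTER_CUBIC))
cv2.imwrite("pics/a1.png",np.hstack(ims))
E
```

```text
[ 0.5268 -0.1735  0.112 ] [ 0.3592 -0.8842  0.0166] 3.1
stand xy 0.0016892779064238746 0.022038138847888487
```

View pics/a1.png

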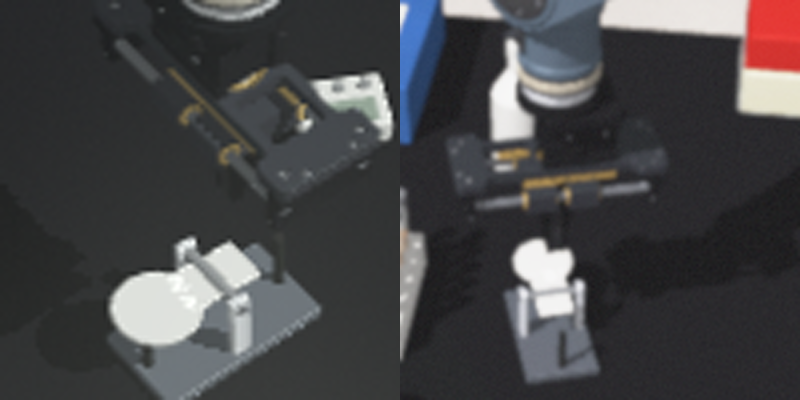

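The scene shows the shut fingertips above the tail and the disc still at 0. Now I'll lower to the tail and press slowly.

Emit:
servo_tool:
  offset:
    - [-0.003, 0.01, 0]
    - [0, 0.015, 0]
    - [0, 0.012, 0]
    - [0, 0.004, 0]
    - [0, 0.003, 0]
    - [0, 0.003, 0]
    - [0, 0.003, 0]
    - [0, 0, 0]
  yaw: [0, 0, 0, 0, 0, 0, 0, 0]

```text
t: 3.87
ee_pos: [0.5262, -0.1705, 0.0623]
eef_rot: [[0.303, 0.0, 0.953], [-0.953, -0.0, 0.303], [0.0, -1.0, 0.0]]
wrist_force: [-0.5, -0.6, 0.4]
gripper_width: 0.008
```

Emit:
servo_tool:
  offset:
    - [0, 0.003, 0]
    - [0, 0.003, 0]
    - [0, 0.003, 0]
    - [0, 0.003, 0]
    - [0, 0, 0]
  yaw: [0, 0, 0, 0, 0]

```text
t: 4.28
ee_pos: [0.5255, -0.1701, 0.0493]
eef_rot: [[0.303, -0.001, 0.953], [-0.953, 0.001, 0.303], [-0.001, -1.0, -0.001]]
wrist_force: [-1.0, -1.0, -0.6]
gripper_width: 0.004
```

```bash
cat >> h.py <<'E'
def look(f):
    o=env.get_obs();print(o['ee_pos'],o['wrist_force'],o['t'])
    d=o['ee_pos']-[.532,-.195,.06];print("stand xyz",d@[.951,.309,0],d@[-.309,.951,0],d[2])
    ims=[]
    for n in("scene","side"):
        p,_=env.read_camera(n)
        a,b=(140,240) if n=="scene" else(110,220); c,e=(240,340) if n=="scene" else (290,400)
        ims.append(cv2.resize(p[a:b,c:e,::-1],(400,400),interpolation=cv2.INTER_CUBIC))
    cv2.imwrite(f"pics/{f}.png",np.hstack(ims))
E
python3 -c "from h import *;look('a2')"
```

```text
[ 0.5255 -0.1701  0.0493] [-1.0268 -1.0338 -0.5985] 4.2833
stand xyz 0.001490149227533952 0.025646676098732904 -0.010664398959871632
```

View pics/a2.png

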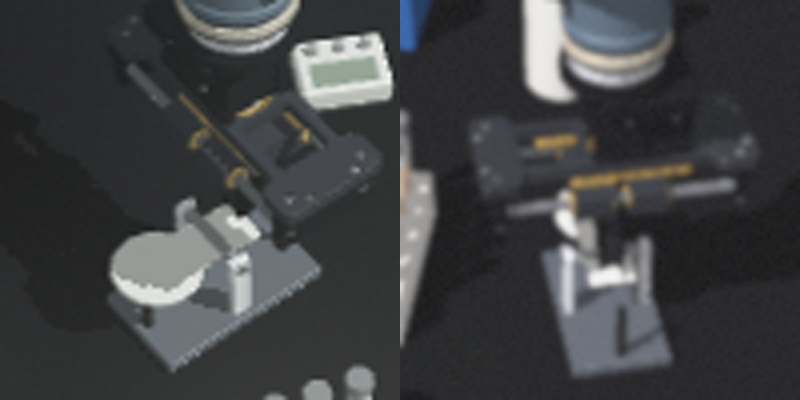

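The disc has started rising (underside visible in the scene view at (155,290)), with low force. I'll continue down.

Emit:
servo_tool:
  offset:
    - [0, 0.003, 0]
    - [0, 0.003, 0]
    - [0, 0.003, 0]
    - [0, 0.003, 0]
    - [0, 0, 0]
  yaw: [0, 0, 0, 0, 0]

```text
t: 4.8
ee_pos: [0.5255, -0.1701, 0.0373]
eef_rot: [[0.303, -0.001, 0.953], [-0.953, 0.001, 0.303], [-0.001, -1.0, -0.001]]
wrist_force: [0.3, -0.7, -0.2]
gripper_width: 0.004
```

```bash
python3 -c "from h import *;look('a3')"
```

```text
[ 0.5255 -0.1701  0.0373] [ 0.3397 -0.7446 -0.2032] 4.8
stand xyz 0.0014902950201566756 0.025687358547147692 -0.022689437184818202
```

View pics/a3.png

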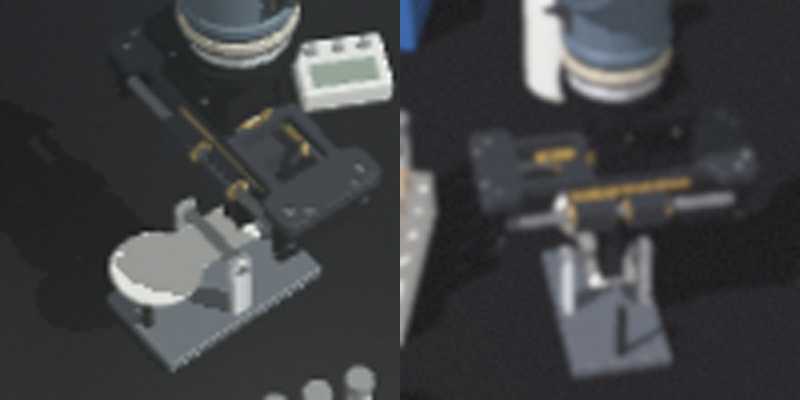

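```bash
python3 - <<'E'
from h import *
p,d=env.read_camera("scene");W=cloud("scene",d)
p2,d2=env.read_camera("side");W2=cloud("side",d2)
cv2.imwrite("pics/a4.png",np.hstack([cv2.resize(p[180:240,255,None].repeat(1,1) if 0 else p[180:240,255:315,::-1],(400,400),interpolation=cv2.INTER_CUBIC),cv2.resize(p2[150:210,315:375,::-1],(400,400),interpolation=cv2.INTER_CUBIC)]))
for n,W_,q,(a,b,c,e) in(("scene",W,p,(180,240,255,335)),("side",W2,p2,(145,220,315,375))):
    w=W_[a:b,c:e].reshape(-1,3);r=w-[.532,-.195,.06]
    X=r@[.951,.309,0];Y=r@[-.309,.951,0];Z=r[:,2]
    for y0 in range(-80,40,8):
        m=(abs(X)<.024)&(Y>y0*1e-3)&(Y<(y0+8)*1e-3)&(Z>-.045)&(Z<.12)
        if m.any():print(n,y0,m.sum(),np.percentile(Z[m],[5,50,95]))
E
```

```text
scene -80 7 [0.0041 0.0089 0.0116]
scene -72 39 [0.0054 0.0086 0.0115]
scene -64 61 [-0.0388  0.0075  0.0109]
scene -56 46 [0.0038 0.0075 0.0115]
scene -48 39 [0.0029 0.0061 0.01  ]
scene -40 52 [-0.0437  0.0061  0.0086]
scene -32 44 [0.0024 0.0058 0.0091]
scene -24 34 [-0.0008  0.0039  0.0084]
scene -16 59 [0.0015 0.0092 0.104 ]
scene -8 58 [-0.0067  0.0051  0.1033]
scene 0 37 [0.0008 0.0044 0.0083]
scene 8 47 [0.0005 0.0039 0.0365]
scene 16 35 [-0.0016  0.0045  0.0354]
scene 24 12 [-0.0202  0.0089  0.0458]
scene 32 5 [-0.031   0.0264  0.0343]
side -64 3 [0.0081 0.0082 0.0101]
side -56 4 [0.0073 0.0094 0.0097]
side -48 3 [-0.0391  0.0099  0.0114]
side -40 2 [-0.041  -0.0185  0.004 ]
side -32 5 [0.002  0.0039 0.0065]
side -24 6 [0.0037 0.0039 0.005 ]
side -16 8 [-0.0282  0.0048  0.0073]
side -8 13 [-0.0438  0.0047  0.0083]
side 0 32 [-0.0439  0.0059  0.1139]
side 8 26 [0.0001 0.0043 0.1172]
side 16 21 [-0.0002  0.0045  0.1138]
side 24 29 [-0.0268  0.0035  0.072 ]
side 32 123 [0.0141 0.043  0.0636]
```

View pics/a4.png

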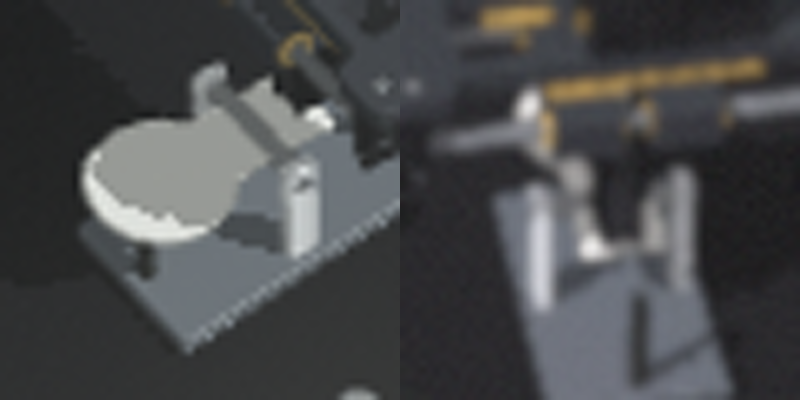

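```bash
python3 - <<'E'
from h import *
o=env.get_obs()
print(o['ee_pos'],o['gripper_width'],o['moment'],o['effort'])
for n in("scene","side"):
    c=env.camera_params(n)
    p,d=env.read_camera(n);p=p[:,:,::-1]
    u0,v0=(265,170) if n=="scene" else(315,140)
    im=cv2.resize(p[v0:v0+60,u0:u0+60],(600,600),interpolation=cv2.INTER_CUBIC)
    im=np.clip(im.astype(float)*1.7,0,255).astype(np.uint8)
    for k,z in enumerate((0,.02,.05,.07)):
        X=o['ee_pos']+[0,0,z];x=c["R"]@X+c["t"];u=c["mtx"]@x/x[2]
        uv=((u[:2]-[u0,v0]+.5)*10).astype(int);print(n,z,u,uv);cv2.circle(im,tuple(int(i) for i in uv),4,[(0,0,255),(0,255,0),(255,0,0),(0,255,255)][k],1)
    cv2.imwrite(f"pics/p{n}.png",im)
E
```

```text
[ 0.5261 -0.1704  0.0381] 0.001885747860276401 [ 0.0077 -0.1452 -0.0013] [ -0.0012 -41.8841  -9.9848   0.0168   0.0856  -0.    ]
scene 0 [301.0194 200.1141   1.    ] [365 306]
scene 0.02 [300.8742 195.6832   1.    ] [363 261]
scene 0.05 [300.6497 188.8305   1.    ] [361 193]
scene 0.07 [300.4954 184.1186   1.    ] [359 146]
side 0 [346.9827 192.1353   1.    ] [324 526]
side 0.02 [347.1339 186.8396   1.    ] [326 473]
side 0.05 [347.367  178.6706   1.    ] [328 391]
side 0.07 [347.5269 173.0681   1.    ] [330 335]
```

View pics/pscene.png

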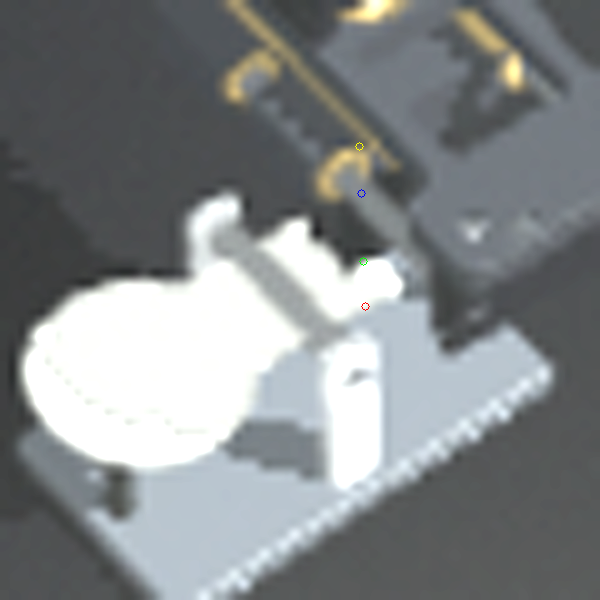

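View pics/pside.png

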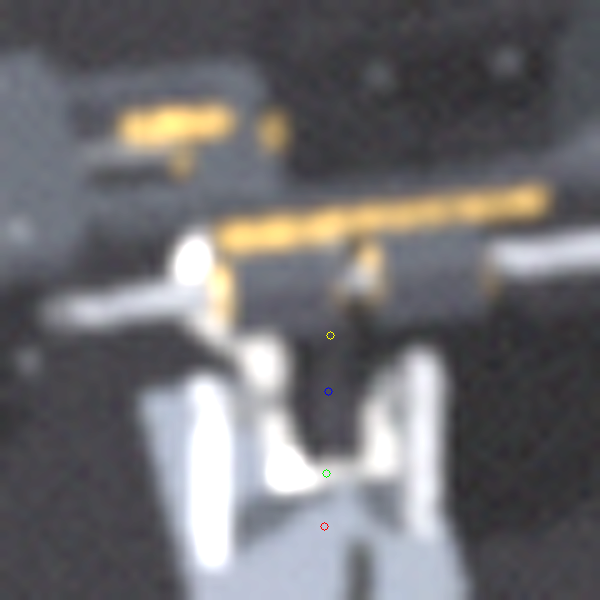

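Projecting the reported TCP (red) into both pictures puts it about 20–25 mm below the visible fingertip, and the tag hasn't moved. Before pressing further I'll check the geometry with the wrist camera and a side comparison.

```bash
python3 - <<'E'
from h import *
print(env.pinch_z)
c=env.camera_params("wrist");print(c)
p,d=env.read_camera("wrist");cv2.imwrite("pics/w1.png",p[:,:,::-1]);np.save("pics/w1.npy",d)
E
```

```text
0.0187
{'mtx': array([[309.7069,   0.    , 318.1391],
       [  0.    , 309.7069, 201.5815],
       [  0.    ,   0.    ,   1.    ]]), 'hand_eye': array([[-0.0007,  0.9682,  0.25  , -0.0662],
       [ 0.0001, -0.25  ,  0.9682, -0.1925],
       [ 1.    ,  0.0007,  0.0001, -0.0004],
       [ 0.    ,  0.    ,  0.    ,  1.    ]])}
```

View pics/w1.png

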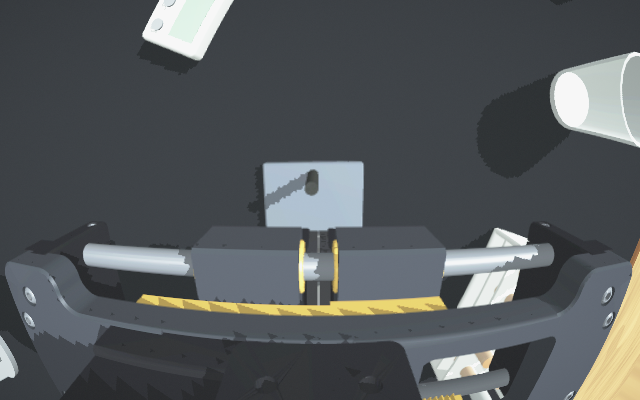

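```bash
python3 - <<'E'
from h import *
for n,us,vs in(("side",(344,347,350),range(168,196,2)),("scene",(297,300,302,304),range(184,206,2))):
    p,d=env.read_camera(n);W=cloud(n,d)
    for u in us:
        print(n,u)
        for v in vs:
            r=W[v,u]-[.532,-.195,.06];print(v,p[v,u],(1000*np.array([r@[.951,.309,0],r@[-.309,.951,0],r[2]])).round(0))
E
```

```text
side 344
168 [64 65 71] [ 19.  63. 102.]
170 [56 58 63] [19. 63. 95.]
172 [54 54 60] [19. 63. 89.]
174 [49 48 50] [13. 34. 55.]
176 [57 55 56] [14. 37. 51.]
178 [55 55 56] [10. 20. 27.]
180 [48 48 50] [10. 20. 19.]
182 [77 76 77] [12. 29. 21.]
184 [117 117 117] [ 9. 19.  4.]
186 [210 208 207] [11. 26.  4.]
188 [184 183 183] [  2. -17. -47.]
190 [75 80 87] [  3. -11. -48.]
192 [100 104 113] [  5.   1. -44.]
194 [109 115 126] [  6.   7. -46.]
side 347
168 [68 67 71] [11. 61. 99.]
170 [60 60 64] [12. 64. 95.]
172 [54 55 59] [11. 62. 87.]
174 [43 42 46] [ 5. 35. 54.]
176 [43 43 45] [ 5. 34. 46.]
178 [47 45 50] [ 5. 35. 41.]
180 [50 49 54] [ 4. 33. 31.]
182 [49 50 53] [ 5. 35. 26.]
184 [49 47 51] [ 5. 36. 20.]
186 [111 108 110] [ 3. 29.  5.]
188 [120 120 123] [ -7. -18. -50.]
190 [ 95  99 108] [ -6. -10. -49.]
192 [110 114 126] [ -4.  -1. -48.]
194 [109 115 126] [ -2.   8. -46.]
side 350
168 [99 98 99] [ 3. 58. 95.]
170 [53 50 46] [-4. 29. 61.]
172 [38 36 41] [-3. 34. 59.]
174 [35 35 36] [-3. 33. 51.]
176 [33 34 36] [-3. 33. 44.]
178 [40 39 41] [-3. 34. 38.]
180 [57 56 58] [-3. 33. 30.]
1
[... 943 characters left out ...]
 67] [ 42.   0. 108.]
186 [64 66 69] [35.  5. 90.]
188 [60 62 63] [46. -2. 98.]
190 [80 83 85] [48. -4. 94.]
192 [68 71 72] [53. -8. 95.]
194 [44 45 45] [10. 23. 16.]
196 [214 218 213] [ 6. 26. -0.]
198 [176 179 175] [10. 23. -2.]
200 [123 129 130] [16. 18.  0.]
202 [109 116 122] [ -6.  34. -46.]
204 [139 144 147] [ -1.  30. -47.]
scene 304
184 [49 53 55] [ 52.  -1. 119.]
186 [73 69 56] [ 49.   2. 106.]
188 [39 40 40] [14. 27. 42.]
190 [60 63 62] [54. -2. 98.]
192 [79 83 84] [59. -6. 98.]
194 [76 79 80] [62. -9. 96.]
196 [108 115 121] [-20.  52. -49.]
198 [225 227 223] [ 650. -443. 1064.]
200 [112 119 124] [ -9.  43. -49.]
202 [109 116 122] [ -4.  40. -49.]
204 [109 117 122] [  0.  36. -51.]
```

```bash
python3 - <<'E'
from h import *
o=env.get_obs();print(o['t'],o['ee_pos'],o['q'])
look('a5')
A=[cv2.imread(f"pics/a{k}.png").astype(int) for k in(2,3,5)]
print(abs(A[0]-A[1]).mean(),abs(A[1]-A[2]).mean())
E
```

```text
5.25 [ 0.526  -0.1704  0.0382] [-0.5154  0.6583  1.7377  0.      0.7453 -0.8237]
[ 0.526  -0.1704  0.0382] [-0.0989  0.0944 -0.0563] 5.25
stand xyz 0.0019330276460539943 0.025212617604035342 -0.0218307442498549
7.11615 1.4910333333333334
```

View pics/a5.png

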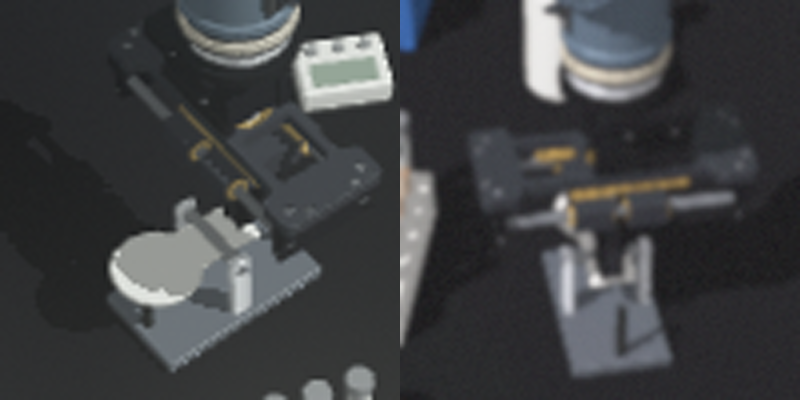

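Emit:
servo_tool:
  offset:
    - [0, 0.003, 0]
    - [0, 0.003, 0]
    - [0, 0, 0]
  yaw: [0, 0, 0]

```text
t: 5.6
ee_pos: [0.5255, -0.1701, 0.0314]
eef_rot: [[0.303, -0.001, 0.953], [-0.953, 0.001, 0.303], [-0.001, -1.0, -0.001]]
wrist_force: [0.0, -1.0, 0.2]
gripper_width: 0.007
```

```bash
python3 - <<'E'
from h import *
look('a6')
A=[cv2.cvtColor(cv2.imread(f"pics/a{k}.png"),cv2.COLOR_BGR2GRAY).astype(np.float32) for k in(2,3,5,6)]
for i in range(3):
    T=A[i][100:190,150:270];r=cv2.matchTemplate(A[i+1][60:240,110:310],T,cv2.TM_CCOEFF_NORMED);print(i,np.array(cv2.minMaxLoc(r)[3])-[40,40],r.max())
E
```

```text
[ 0.5255 -0.1701  0.0314] [ 0.0121 -1.0261  0.1532] 5.6
stand xyz 0.0015133026756284093 0.02565870353847267 -0.02862906028440331
0 [ 1 12] 0.9229413
1 [ 0 -1] 0.9716376
2 [0 7] 0.96957785
```

View pics/a6.png

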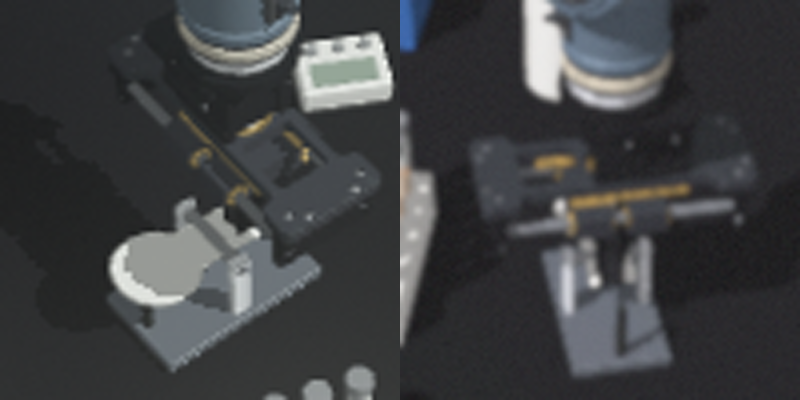

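Motions match between picture and report, so the fingertip really does sit about 30 mm above the reported TCP. I'll treat that as a calibration offset. The tip is now just at the tail, so I'll continue down in small steps.

Emit:
servo_tool:
  offset:
    - [0, 0.002, 0]
    - [0, 0.002, 0]
    - [0, 0.002, 0]
    - [0, 0, 0]
  yaw: [0, 0, 0, 0]

```text
t: 6.03
ee_pos: [0.5263, -0.1707, 0.026]
eef_rot: [[0.303, 0.001, 0.953], [-0.953, -0.001, 0.303], [0.001, -1.0, 0.0]]
wrist_force: [-0.5, -1.6, 1.7]
gripper_width: 0.004
```

Emit:
servo_tool:
  offset:
    - [0, 0.002, 0]
    - [0, 0.002, 0]
    - [0, 0.002, 0]
    - [0, 0, 0]
  yaw: [0, 0, 0, 0]

```text
t: 6.37
ee_pos: [0.5258, -0.1701, 0.0196]
eef_rot: [[0.303, -0.0, 0.953], [-0.953, 0.001, 0.303], [-0.001, -1.0, -0.0]]
wrist_force: [0.3, 0.2, 1.1]
gripper_width: 0.009
```

```bash
python3 -c "from h import *;look('a7')"
```

```text
[ 0.5258 -0.1701  0.0196] [0.3055 0.1874 1.0546] 6.3667
stand xyz 0.0018224730690192415 0.025614875984166483 -0.04040383064908326
```

View pics/a7.png

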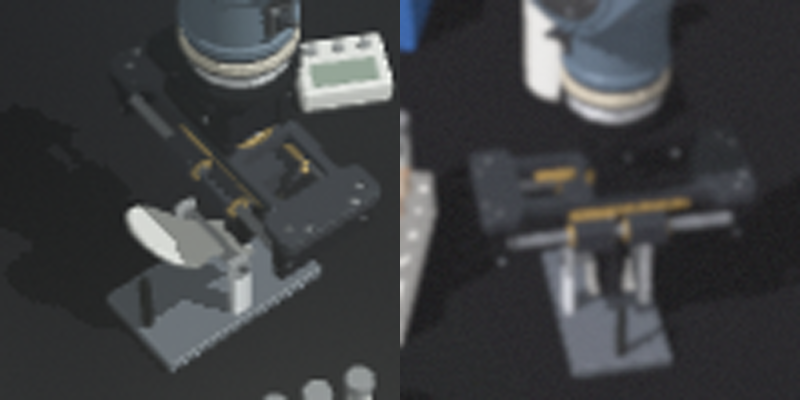

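The disc is rising now (scene (155,240), about 30°), with ~1 N of force. Continuing.

Emit:
servo_tool:
  offset:
    - [0, 0.002, 0]
    - [0, 0.002, 0]
    - [0, 0.002, 0]
    - [0, 0.002, 0]
    - [0, 0, 0]
  yaw: [0, 0, 0, 0, 0]

```text
t: 6.88
ee_pos: [0.5255, -0.1701, 0.0114]
eef_rot: [[0.303, -0.001, 0.953], [-0.953, 0.001, 0.303], [-0.001, -1.0, -0.001]]
wrist_force: [0.7, 0.7, 0.7]
gripper_width: 0.008
```

```bash
python3 -c "from h import *;look('a8')"
```

```text
[ 0.5255 -0.1701  0.0114] [0.7257 0.7079 0.6604] 6.8833
stand xyz 0.0015545885852676074 0.025723916747976826 -0.048555835798717625
```

View pics/a8.png

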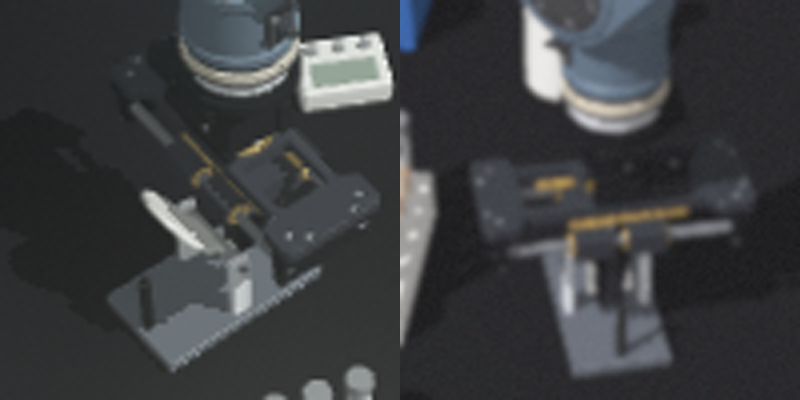

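The disc is at ~45–50°. Next: rise straight up, cross to the -y side, and come down behind the disc.

Emit:
servo_tool:
  offset:
    - [0, -0.01, 0]
    - [0, -0.025, 0]
    - [0, -0.03, 0]
    - [0, -0.03, 0]
    - [0, -0.03, 0]
    - [0, -0.01, 0]
    - [0, 0, 0]
    - [0.035, 0, -0.002]
    - [0.035, 0, 0]
    - [0.036, 0, 0]
    - [0, 0, 0]
    - [0, 0, 0]
  yaw: [0, 0, 0, 0, 0, 0, 0, 0, 0, 0, 0, 0]

```text
t: 7.98
ee_pos: [0.5556, -0.2735, 0.145]
eef_rot: [[0.301, -0.002, 0.954], [-0.954, 0.001, 0.301], [-0.002, -1.0, -0.002]]
wrist_force: [0.7, 1.3, -0.5]
gripper_width: 0.006
```

```bash
python3 -c "from h import *;look('a9')"
```

```text
[ 0.5556 -0.2735  0.145 ] [ 0.7064  1.2546 -0.5056] 7.9833
stand xyz -0.001849843429291243 -0.08190580045429256 0.08496359605372572
```

View pics/a9.png

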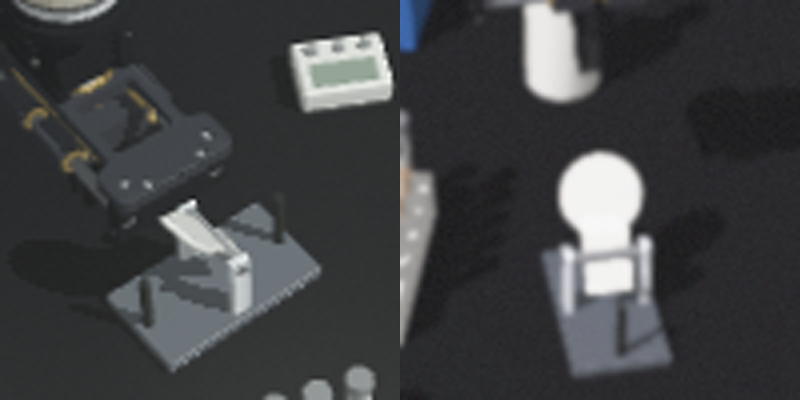

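```bash
cat >> h.py <<'E'
def slope():
    p,d=env.read_camera("side");W=cloud("side",d)[130:220,315:375].reshape(-1,3);q=p[130:220,315:375].reshape(-1,3).min(1)
    r=W-[.532,-.195,.06];X=r@[.951,.309,0];Y=r@[-.309,.951,0];Z=r[:,2]
    m=(abs(X)<.021)&(q>140)&(np.hypot(Y,Z)<.085)&(Z>-.03)
    for y in range(-80,90,10):
        k=m&(Y>y/1e3)&(Y<(y+10)/1e3)
        if k.sum()>3:print(y+5,k.sum(),(np.median(Z[k])*1e3).round(1))
E
python3 - <<'E'
from h import *
slope()
o=env.get_obs();X=o['ee_pos']
for n in("scene","side"):
    c=env.camera_params(n)
    x=c["R"]@(X+[0,0,.03])+c["t"];print(n,(c["mtx"]@x/x[2])[:2])
p,d=env.read_camera("side");cv2.imwrite("pics/b1.png",np.clip(cv2.resize(p[90:220,290:420,::-1],(600,600),interpolation=cv2.INTER_CUBIC)*1.6,0,255))
E
```

```text
-45 5 62.2
-35 85 56.1
-25 110 41.6
-15 91 26.9
-5 75 13.6
5 99 -1.0
15 46 -15.4
scene [264.684 186.834]
side [341.7537 127.9588][ WARN:0@3.257] global loadsave.cpp:1063 imwrite_ Unsupported depth image for selected encoder is fallbacked to CV_8U.
```

View pics/b1.png

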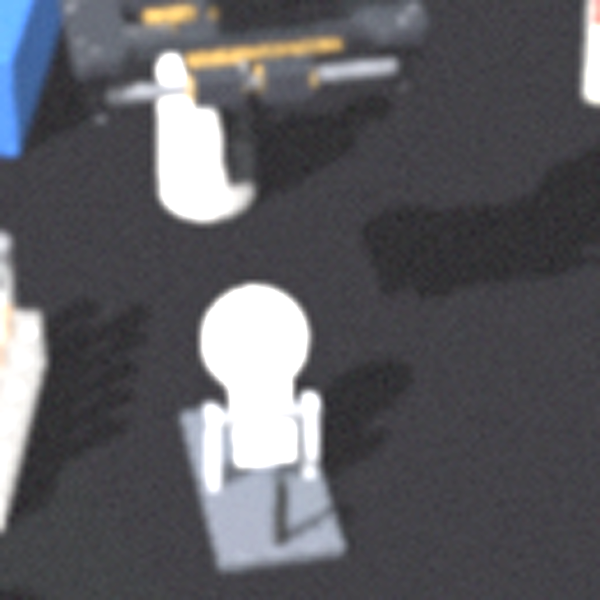

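Emit:
servo_tool:
  offset:
    - [0, 0.025, 0]
    - [0, 0.025, 0]
    - [0, 0.025, 0]
    - [0, 0.013, 0]
    - [0, 0, 0]
    - [-0.01, 0, 0.002]
    - [-0.006, 0, 0]
    - [-0.006, 0, 0]
    - [-0.006, 0, 0]
    - [-0.006, 0, 0]
    - [-0.006, 0, 0]
    - [0, 0, 0]
  yaw: [0, 0, 0, 0, 0, 0, 0, 0, 0, 0, 0, 0]

```text
t: 9.18
ee_pos: [0.5456, -0.2319, 0.0596]
eef_rot: [[0.304, -0.0, 0.953], [-0.953, 0.0, 0.304], [-0.0, -1.0, -0.0]]
wrist_force: [0.3, 0.0, -0.4]
gripper_width: 0.0
```

```bash
python3 -c "from h import *;look('b2');slope()"
```

```text
[ 0.5456 -0.2319  0.0596] [ 0.3233  0.0142 -0.3609] 9.1833
stand xyz 0.001510715841032274 -0.0392816742861052 -0.0004102365575197886
-25 53 64.4
-15 162 46.7
-5 128 22.3
5 132 -5.2
15 16 -18.8
```

View pics/b2.png

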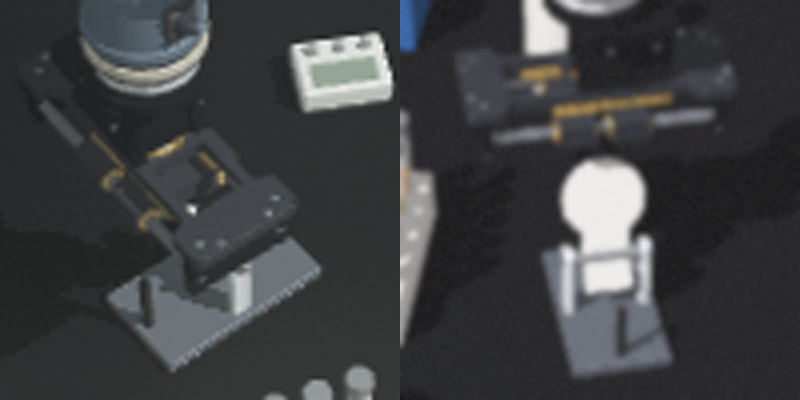

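It works: the disc is at ~67° and force is near zero. Continuing over the top.

Emit:
servo_tool:
  offset:
    - [-0.006, 0, 0]
    - [-0.006, 0, 0]
    - [-0.006, 0, 0]
    - [-0.006, 0, 0]
    - [-0.005, 0, 0]
    - [-0.005, 0, 0]
    - [-0.005, 0, 0]
    - [-0.005, 0, 0]
    - [0, 0, 0]
  yaw: [0, 0, 0, 0, 0, 0, 0, 0, 0]

```text
t: 10.08
ee_pos: [0.5321, -0.1901, 0.059]
eef_rot: [[0.304, -0.001, 0.953], [-0.953, 0.001, 0.304], [-0.001, -1.0, -0.0]]
wrist_force: [0.2, 0.7, -0.2]
gripper_width: 0.006
```

```bash
python3 -c "from h import *;look('b3');slope()"
```

```text
[ 0.5321 -0.1901  0.059 ] [ 0.2097  0.674  -0.2044] 10.0833
stand xyz 0.001630004885085839 0.00467034278987679 -0.000992630828990121
5 9 6.1
25 9 47.0
35 42 59.0
45 4 66.6
```

View pics/b3.png

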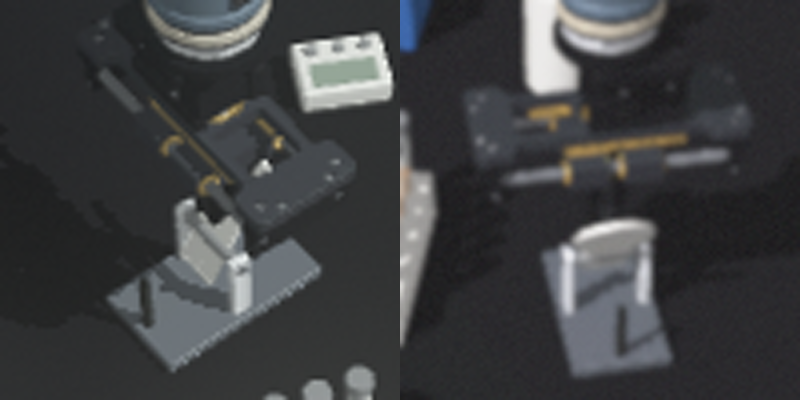

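The disc is past vertical (about 60° above level on the +y side). Now pushing on and down along the arc.

Emit:
servo_tool:
  offset:
    - [-0.005, 0, 0]
    - [-0.005, 0, 0]
    - [-0.004, 0, 0]
    - [-0.004, 0.004, 0]
    - [-0.003, 0.004, 0]
    - [-0.002, 0.004, 0]
    - [-0.002, 0.003, 0]
    - [0, 0, 0]
  yaw: [0, 0, 0, 0, 0, 0, 0, 0]

```text
t: 10.9
ee_pos: [0.5242, -0.1666, 0.0431]
eef_rot: [[0.304, -0.002, 0.953], [-0.953, 0.001, 0.304], [-0.002, -1.0, -0.001]]
wrist_force: [-0.7, 0.2, -0.0]
gripper_width: 0.007
```

Emit:
servo_tool:
  offset:
    - [-0.001, 0.003, 0]
    - [-0.001, 0.003, 0]
    - [0, 0, 0]
  yaw: [0, 0, 0]

```text
t: 11.15
ee_pos: [0.5241, -0.1653, 0.0374]
eef_rot: [[0.303, -0.001, 0.953], [-0.953, 0.001, 0.303], [-0.001, -1.0, -0.001]]
wrist_force: [-0.5, -0.3, 0.2]
gripper_width: 0.007
```

```bash
python3 -c "from h import *;look('b4');slope()"
```

```text
[ 0.5241 -0.1653  0.0374] [-0.5222 -0.3154  0.1748] 11.15
stand xyz 0.0016327760238246988 0.030681639252777223 -0.022585341633071056
25 11 8.3
35 13 8.8
45 9 10.3
55 19 11.8
65 37 12.3
75 18 12.4
```

View pics/b4.png

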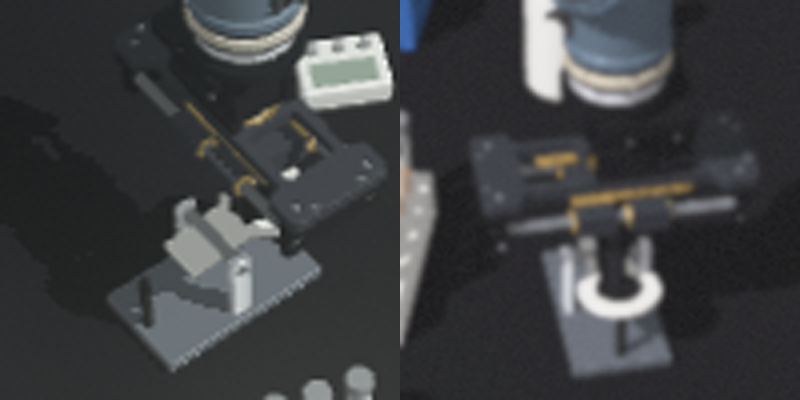

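Nearly flat now (white disc on the +y side, spot seemingly under the finger). I'll shift outward and press gently onto the stop, watching force.

Emit:
servo_tool:
  offset:
    - [0, -0.003, 0]
    - [-0.006, -0.002, 0]
    - [-0.006, 0, 0]
    - [0, 0.003, 0]
    - [0, 0.002, 0]
    - [0, 0.002, 0]
    - [0, 0, 0]
  yaw: [0, 0, 0, 0, 0, 0, 0]

```text
t: 11.88
ee_pos: [0.5206, -0.154, 0.0356]
eef_rot: [[0.303, -0.001, 0.953], [-0.953, 0.0, 0.303], [-0.0, -1.0, -0.0]]
wrist_force: [0.0, -0.5, -0.2]
gripper_width: 0.007
```

Emit:
servo_tool:
  offset:
    - [0, 0.002, 0]
    - [0, 0, 0]
  yaw: [0, 0]

```text
t: 12.05
ee_pos: [0.5208, -0.1543, 0.0337]
eef_rot: [[0.303, -0.0, 0.953], [-0.953, 0.0, 0.303], [-0.0, -1.0, -0.0]]
wrist_force: [-0.2, 0.1, -0.2]
gripper_width: 0.001
```

Emit:
servo_tool:
  offset:
    - [0, 0.0015, 0]
    - [0, 0, 0]
  yaw: [0, 0]

```text
t: 12.22
ee_pos: [0.5209, -0.1543, 0.0323]
eef_rot: [[0.303, -0.0, 0.953], [-0.953, -0.0, 0.303], [0.0, -1.0, -0.0]]
wrist_force: [-0.2, -0.2, 0.2]
gripper_width: 0.003
```

Emit:
servo_tool:
  offset:
    - [0, 0.0015, 0]
    - [0, 0, 0]
  yaw: [0, 0]

```text
t: 12.38
ee_pos: [0.521, -0.1544, 0.0318]
eef_rot: [[0.303, 0.0, 0.953], [-0.953, -0.0, 0.303], [0.0, -1.0, 0.0]]
wrist_force: [-0.9, -0.1, 5.3]
gripper_width: 0.007
```

Emit:
servo_tool:
  offset:
    - [0, 0.001, 0]
    - [0, 0, 0]
  yaw: [0, 0]

```text
t: 12.55
ee_pos: [0.521, -0.1543, 0.0316]
eef_rot: [[0.304, 0.001, 0.953], [-0.953, -0.001, 0.304], [0.001, -1.0, 0.0]]
wrist_force: [-2.6, 1.5, 10.9]
gripper_width: 0.004
```

```bash
python3 -c "from h import *;look('b5');slope()"
```

```text
[ 0.521  -0.1543  0.0316] [-2.6289  1.4577 10.8768] 12.55
stand xyz 0.00208416242272145 0.042070709040762454 -0.028358231232274655
15 4 3.1
25 6 5.5
35 10 5.3
45 8 4.2
55 18 4.1
65 44 3.4
75 21 4.6
```

View pics/b5.png

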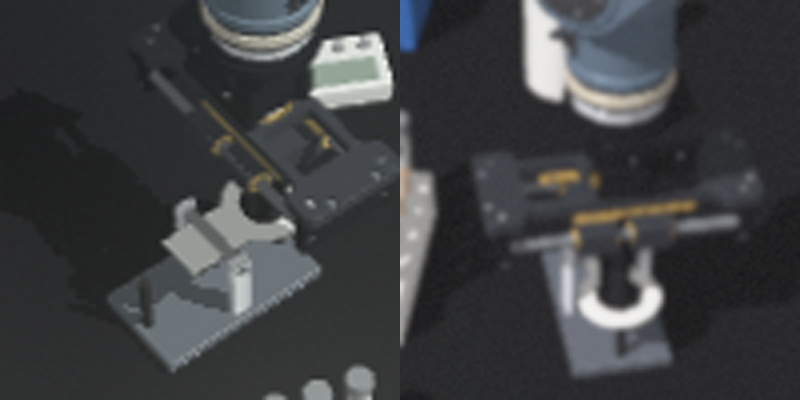

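The disc is on its hard stop: the force rose to 11 N with no further motion, and the depth profile is level. Lifting straight off.

Emit:
servo_tool:
  offset:
    - [0, -0.005, 0]
    - [0, -0.02, 0]
    - [0, -0.03, 0]
    - [0, -0.04, 0]
    - [0, -0.04, 0]
    - [0, -0.04, 0]
    - [0, 0, -0.03]
    - [0, 0, -0.03]
    - [0, 0, -0.03]
    - [0, 0, -0.03]
    - [0, 0, 0]
    - [0, 0, 0]
  yaw: [0, 0, 0, 0, 0, 0, 0, 0, 0, 0, 0, 0]

```text
t: 13.7
ee_pos: [0.4054, -0.1908, 0.2052]
eef_rot: [[0.301, 0.0, 0.954], [-0.954, 0.0, 0.301], [-0.0, -1.0, 0.0]]
wrist_force: [1.2, -0.5, 0.5]
gripper_width: 0.007
```

```bash
python3 - <<'E'
from h import *
look('c1');slope()
p,_=env.read_camera("scene");cv2.imwrite("pics/c2.png",p[:,:,::-1])
E
```

```text
[ 0.4054 -0.1908  0.2052] [ 1.1744 -0.4981  0.4915] 13.7
stand xyz -0.11906154122713812 0.04314229491574133 0.14522775131561705
-25 24 3.4
-15 29 3.9
-5 26 5.7
5 52 4.9
15 28 3.5
25 38 3.7
35 21 4.7
45 15 4.7
55 16 3.6
65 43 3.6
75 25 4.5
```

View pics/c1.png

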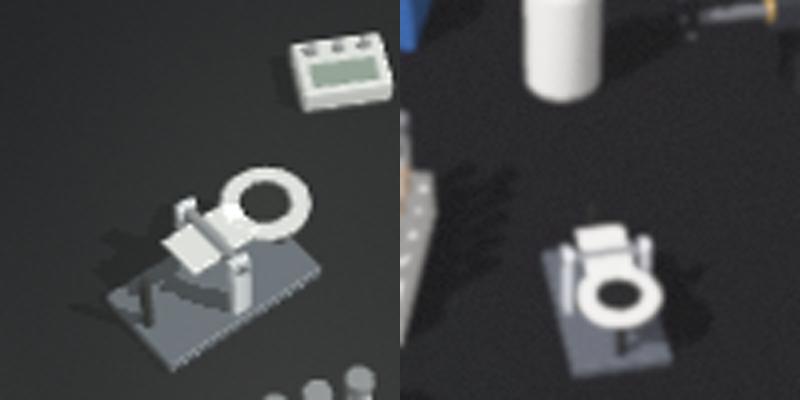

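View pics/c2.png

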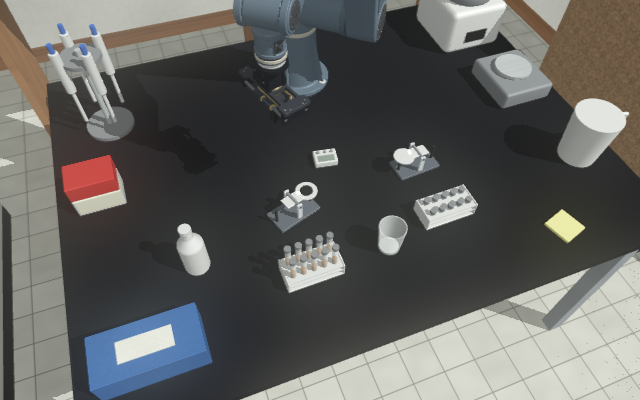

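The spotted face is up at scene (306,190), the plate is level, the base corners haven't moved, and the other items look unchanged. The arm is clear, so I'm handing in.

```bash
python3 -c "
from station import env
print(env.sign_off())"
```

```text
the job is handed in; nothing more can be done
None
```

The tall-tube rack's tag is flipped over, lying flat on its far stop with the spotted face up, and the job is handed in. I pressed the tail down with the shut fingertips, pushed the disc over from behind, then pressed it gently onto its stop.

**Last checks (about 14 s of the 51 s used):**
- **Tag:** the plate is level to about 1 mm of scatter along its length in the depth readings. The dark spot is visible in both cameras.
- **Force:** the highest wrist force I read was about 11 N, when pressing the disc onto the stop. The limit there is 20 N.
- **Stand and bystanders:** by eye in the pictures, the stand's base had not moved. The other tag, racks, bottle, beaker and timer also looked unchanged. I did not measure their positions again.
- **Arm:** it was lifted clear and touching nothing when I handed in.

**One disagreement:** in the pictures the fingertips sat about 27–30 mm above the reported TCP. My first press on the tail therefore stopped short in the air. I used the fingertip height seen in the cameras from then on.

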